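# Index the sample carriage to its next station and hold the lock pin home

### The arm

A 7-joint arm with a two-finger parallel gripper is mounted at the origin on the work surface. World frame = base frame: x ahead of the robot, y to its left, z up, the work surface at z = 0. Lengths are in m, angles in rad, forces in N, time in s.
With the tool pointing down it reaches from about 0.4 to 0.85 m from the base axis. Payload 10.4 kg.
Tool frame: the origin (TCP) lies at the very end of the fingers, on their centre line; the grasp point (between the pads) lies 19 mm behind it; z points along the fingers, y is the line along which they close (so a half turn about z gives the same grasp; the last joint's range is limited). The gripper opens to 87 mm and grips with 3 to 60 N. Pads are 19 mm wide; open, the fingers measure 117 mm over their backs; the gripper's body (75 mm by 190 mm) begins 51 mm behind the grasp point.
Start: joints at [1.133, 0.332, -0.065, 1.46, 0.022, 1.35, -0.088], TCP at [0.252, -0.572, 0.223] pointing down, gripper open.
Joint ranges: [-2.6, 2.6], [-0.5, 2.12], [-1.47, 1.34], [0.16, 2.42], [-1.27, 4.41], [0.06, 2.06], [-2.6, 2.6]. Speed limits (rad/s): [2.22, 2.22, 2.79, 2.79, 3.14, 3.14, 3.14].

### API

Orientations are given as a unit quaternion [x, y, z, w].
In Python, from bench import r gives the robot as it stands.
- The arm moves only by the shell command python3 -m crank 'ROWS' [FORCE]. ROWS is JSON, a list that holds one entry, the list of rows, each a list of 5 numbers: the shift along the tool's x, y, z in mm, then the turn about the tool's z in degrees, then the opening, from -1 (shut) to 1 (fully open). A call has 1 to 20 rows; each row is the pose to reach, as a shift and turn from the pose commanded when the call began, along the tool's axes at that moment; what a row does not reach only later rows make up. A row lasts 1/10 s, in which the tool goes at most 50 mm and 8.59 degrees, less where a joint would pass 70% of its speed; a pose out of reach is approached as far as the arm can. A call with a gripper value outside its range is refused whole. The fingers move at their own pace and stop on an object; FORCE is the grip in N (left out, the last holds). Time passes only in rows, so rows that repeat a pose let the fingers close. It gives the time, the measured TCP pose, the force, the opening and the grip force at its end, in the units of the state.
- r.read_state(): the state, without advancing time (a new reading comes with each control period).
- r.camera(name): name is "scene" or "top"; returns a dict with "image" (384x512x3 uint8, red, green, blue), "vfov" (degrees; the focal length in pixels is half the picture's height over the tangent of half this angle, whatever the lens; pixels are square), "cx", "cy" (the principal point, pixels), "eye" and "attitude" of the camera in the world. Camera axes: x right, y down, z forward; pixel columns grow to the right and rows downward; lengths in m; the calibration is good to about 2 mm. A picture is of the moment at which its call begins. There is no depth.
- r.close_job(): hands the job in; it is judged then, once.
The state is a dict: "time": time; "joint_positions": joint angles; "joint_vel": joint speeds; "joint_torque": joint torques, N m; "ee_pos": TCP position; "eef_rot": TCP orientation; "ft_force": force on the tool from outside, world axes, zero at the start; "torque": the same for the moment, N m; "width": finger opening in m; "grip_force": force on a finger pad.
Only numpy, scipy, OpenCV 4.12 (cv2) and the standard library are available. Lean on these libraries where they do the work, as an engineer would, in place of code of your own. Each camera call takes 0.05 s, during which the arm holds its last target. There are 200 camera calls.

### The job

The small white bottle with the blue cap is standing on the rail in the carriage's way: first lift it off and stand it upright in the white tray. Then pull the red lock knob up, slide the blue sample carriage one hole along towards the green end stop, and let the pin drop fully home in that next hole. Finish while still holding the red knob with the pin fully home (do not let go), and leave everything else where it is.

Things in the scene. Friction and masses are not known exactly. Their poses are not given: they have to be found in the camera images.
- rail: Aluminium indexing rail, fixed, 60 mm wide (its x), 360 mm long (its y), top 20 mm above the bench. Origin: centre of its underside. +y points along it to the green end stop (14 mm long, 22 mm high, at the +y end). Five blind square holes on its centre line at y = -120, -60, 0, 60, 120 mm: 13 mm along y, 14 mm wide, 14 mm deep. Yaw within 0.35 rad of straight.
- next_hole (a point): The mouth (centre, at the rail's top face) of the hole the pin must end in: one hole, 60 mm, along rail +y from the start hole, which is the middle one. Fixed on the rail.
- carriage (a joint): Position of the blue carriage along rail +y, m: 0 at the start hole, 0.060 at the next; locked while the pin is in a hole. Carriage 74 mm (rail x) by 70 mm (along the rail), top 46 mm above the bench, about 0.45 kg, 2 N friction. On its rail +x side it carries a fixed white sample cup (yellow lid) in a 60 mm ring, centre 85 mm from the knob axis, top 79 mm above the bench.
- plunger (a joint): How far the spring lock plunger is pulled up, m: 0 = pin fully home (11 mm deep in a hole), 0.016 = fully up. The pin is clear of the rail above 0.011 and rests on it at 0.011 if let down between holes. Spring pulls down with 4 N at 0, 7 N fully up. Pin 8 mm square: 5 mm play in the hole along the rail, drops in within 2 mm of the centre.
- knob: Red ribbed cylindrical pull knob of the plunger, 28 mm diameter, 36 mm high, upright. Origin: centre of its underside, which is 54 mm above the bench (top 90 mm) with the pin home; it rises with the plunger and moves with the carriage. It stands over the centre of the carriage with 8 mm between knob and carriage top.
- bottle: Small white plastic bottle with blue cap and paper label, 44 mm body diameter, 85 mm high including the narrower neck and cap (straight sides up to about 50 mm), 0.1 to 0.2 kg, standing loose on the rail top 80 to 105 mm along rail +y from the start hole. Origin: centre of its underside, z up.
- tray: White shallow plastic tray, fixed to the bench, outside 150 mm (its x) by 210 mm (its y) by 24 mm high, walls and floor 4 mm. Origin: centre of its underside. The amber jar stands in its +y half; its -y half (about y = -45 mm) is free.
- amber_jar: Bystander: amber jar with black lid, 42 mm diameter, 65 mm high, loose in the tray's +y half. Origin: centre of its underside.
- vial: Bystander: small green glass vial, 26 mm diameter, 45 mm high, loose on the rail's -y end. Origin: centre of its underside.
- wash_bottle: Bystander: white wash bottle with spout, 68 mm diameter, 185 mm high, loose at the back of the bench. Origin: centre of its underside.
- beaker: Bystander: clear glass beaker, 72 mm diameter, 95 mm high, loose at the back. Origin: centre of its underside.
- reagent_bottle: Bystander: clear glass reagent bottle with blue cap, 64 mm diameter, 130 mm high, loose at the back. Origin: centre of its underside.
- petri_dish: Bystander: closed clear petri dish, 90 mm diameter, 16 mm high, loose on the bench to the robot's right. Origin: centre of its underside.
- spatula: Bystander: spatula, 160 mm long, lying loose on the bench to the robot's right. Origin: near its middle, on the bench.
Things that resemble listed ones, but are neither listed nor needed, are in the scene too. Leave any pink or yellow look-alike of the bottle alone.

How it is judged:
On the way, in this order (a step that is already met when the one before it is completed fails the run):
1. the white bottle stands upright and released in the tray, the carriage still locked in its start hole (x of bottle in the frame of tray between -0.06 and 0.06 m and y of bottle in the frame of tray between -0.09 and 0.09 m and z of bottle in the frame of tray between 0 and 0.008 m and angle between bottle's own z axis and vertical below 0.1 rad and contact force between bottle and the fingers below 0.1 N and value of joint carriage between -0.006 and 0.006 m and linear speed of bottle below 0.03 m/s), for 0.2 s.
2. the lock knob is pulled up until the pin is clear of the start hole (value of joint plunger above 0.011 m and contact force between the fingers and knob above 1 N), for 0.05 s.
3. the carriage is at the next hole with the pin fully home (value of joint carriage between 0.056 and 0.064 m and value of joint plunger below 0.002 m), for 0.2 s.
At the end, for the whole second after the job is handed in: Carriage at the next hole (joint within 4 mm of 60 mm) and still, pin fully home (plunger below 2 mm), the fingers still holding the red knob (contact over 3 N), and the white bottle standing upright (within 0.1 rad) on the tray's floor, released (all of step 3 and x of bottle in the frame of tray between -0.06 and 0.06 m and y of bottle in the frame of tray between -0.09 and 0.09 m and z of bottle in the frame of tray between 0 and 0.008 m and angle between bottle's own z axis and vertical below 0.1 rad and contact force between bottle and the fingers below 0.1 N and contact force between the fingers and knob above 3 N and velocity of joint carriage between -0.01 and 0.01 m/s); the arm keeps its last pose, push and grip.
It fails at once if the carriage is taken well past the next hole, or the other way (value of joint carriage above 0.09 m or value of joint carriage below -0.02 m).
It fails at once if the white bottle is tipped over (angle between bottle's own z axis and vertical above 0.6 rad).
It fails at once if a bystander is disturbed (moved over 25 mm) (distance of any of amber_jar, vial, wash_bottle, beaker, reagent_bottle, petri_dish, spatula from where it was at the start of the episode above 0.025 m).
It also fails if it takes over 51 s, if anything falls off the work surface, if the arm or the gripper's body presses on something with over 40 N, if the wrist force passes 120 N, or if a joint passes its speed limit or range.

## Working session

There is one attempt and no reset: what is moved stays moved. The work goes in short steps, Python scripts to look and compute and a shell command to move; the robot and the scene stay as the last step left them, time stands still between calls to the robot, and variables do not carry over. Pictures are saved under pics/ and viewed, at most 10 in all, crops included, and the job is handed in when it is done.

```bash
ls; mkdir -p pics; python3 - <<'E'
from bench import r
import cv2,json
s=r.read_state(); print({k:s[k] for k in('time','ee_pos','eef_rot','width','ft_force')})
for n in('scene','top'):
    c=r.camera(n); cv2.imwrite(f'pics/{n}0.png',c['image'][:,:,::-1]); print(n,{k:c[k] for k in c if k!='image'})
E
```

```text
pics
{'time': 0.0, 'ee_pos': array([ 0.25170567, -0.57164878,  0.22174554]), 'eef_rot': array([ 9.78574058e-01,  2.05893892e-01, -1.74477592e-04, -6.98363943e-04]), 'width': 0.0871535682352138, 'ft_force': array([0.14051012, 0.23129459, 0.62128211])}
scene {'vfov': 45.95044312702481, 'cx': 254.25417019964092, 'cy': 186.56643543405906, 'eye': array([ 1.64711203, -0.37488653,  0.78968196]), 'attitude': array([ 0.71364301,  0.5106678 , -0.28026365, -0.38908141])}
top {'vfov': 45.51703476318285, 'cx': 260.975616611396, 'cy': 191.84991287669666, 'eye': array([ 0.42535379, -0.02978672,  1.40411621]), 'attitude': array([ 0.71456793, -0.69753436,  0.03755717, -0.03778809])}
```

View pics/scene0.png

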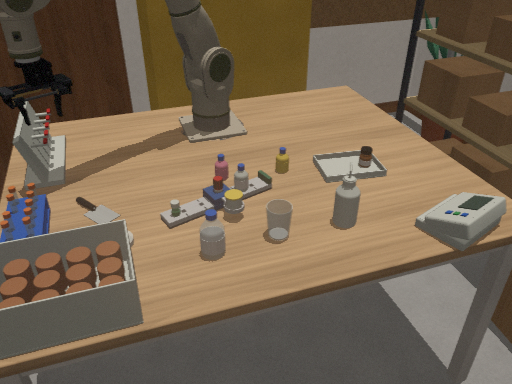

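View pics/top0.png

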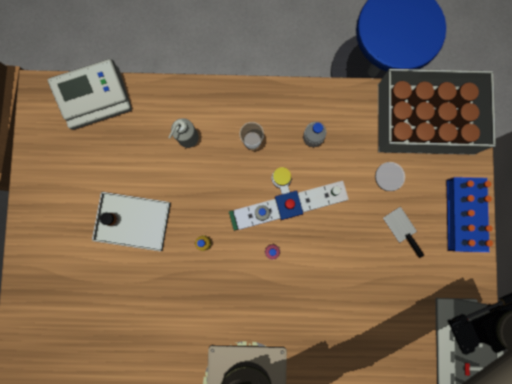

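The scene view shows the rail with the knob at about (217,183) and the bottle cap at (241,167). In the top view the knob is at (290,204), the bottle cap at (262,212), and the green stop at (233,220). The tray spans (95..170, 193..250), with the jar in its left part. The pink look-alike is at (273,252) and the yellow one at (204,243).

```bash
cat > h.py <<'E'
import numpy as np, cv2
from scipy.spatial.transform import Rotation as R
def ray(c,uv):
    f=c['image'].shape[0]/2/np.tan(np.radians(c['vfov']/2))
    d=np.array([(uv[0]-c['cx'])/f,(uv[1]-c['cy'])/f,1.]); d/=np.linalg.norm(d)
    return np.array(c['eye']),R.from_quat(c['attitude']).apply(d)
def plane(c,uv,z):
    e,d=ray(c,uv); return e+d*(z-e[2])/d[2]
def two(c1,u1,c2,u2):
    (a,d),(b,g)=ray(c1,u1),ray(c2,u2)
    s,t=np.linalg.lstsq(np.c_[d,-g],b-a,rcond=None)[0]
    return (a+s*d+b+t*g)/2,np.linalg.norm(a+s*d-b-t*g)
def blob(c,hlo,hhi,box,smin=90,vmin=50,big=True,vmax=255):
    h=cv2.cvtColor(c['image'],cv2.COLOR_RGB2HSV); m=cv2.inRange(h,(hlo,smin,vmin),(hhi,255,vmax))
    if hlo==0: m|=cv2.inRange(h,(172,smin,vmin),(180,255,vmax))
    k=np.zeros_like(m); x0,y0,x1,y1=box; k[y0:y1,x0:x1]=m[y0:y1,x0:x1]
    n,l,st,ce=cv2.connectedComponentsWithStats(k); i=1+np.argmax(st[1:,4]); return ce[i],st[i]
E
python3 - <<'E'
from bench import r
from h import *
t=r.camera('top'); s=r.camera('scene')
kt=blob(t,0,6,(278,195,300,215),150); ks=blob(s,0,8,(208,172,228,196),120)
bt=blob(t,100,130,(252,203,272,221),60); bs=blob(s,100,130,(232,160,250,173),90)
gt=blob(t,45,90,(225,205,243,235),60)
yt=blob(t,22,32,(270,165,296,188),150); 
car=blob(t,100,130,(275,188,304,221),100)
for n,b in zip('kt ks bt bs gt yt car'.split(),(kt,ks,bt,bs,gt,yt,car)): print(n,b[0],b[1])
np.set_printoptions(precision=4,suppress=True)
print('knob plane .09',plane(t,kt[0],.09),'2v',two(t,kt[0],s,ks[0]))
print('cap plane .105',plane(t,bt[0],.105),'2v',two(t,bt[0],s,bs[0]))
print('stop .042',plane(t,gt[0],.042),'lid .079',plane(t,yt[0],.079))
# tray
h=cv2.cvtColor(t['image'],cv2.COLOR_RGB2HSV); m=cv2.inRange(h,(0,0,100),(180,60,255)); k=np.zeros_like(m);k[180:262,85:180]=m[180:262,85:180]
k=cv2.morphologyEx(k,cv2.MORPH_CLOSE,np.ones((5,5)))
c=max(cv2.findContours(k,0,2)[0],key=cv2.contourArea); q=cv2.minAreaRect(c); P=cv2.boxPoints(q)
W=np.array([plane(t,p,.024) for p in P]); print('tray',W,W.mean(0),[np.linalg.norm(W[i]-W[i-1]) for i in range(4)])
k=np.zeros_like(m);m2=cv2.inRange(h,(0,0,130),(180,50,255));k[175:240,225:352]=m2[175:240,225:352]
ys,xs=np.nonzero(k);print('rail white pts',len(xs))
im=np.hstack([cv2.resize(t['image'][160:260,220:360],(560,400),interpolation=cv2.INTER_CUBIC)]);cv2.imwrite('pics/c1.png',im[:,:,::-1])
E
```

```text
kt [289.5        203.66666667] [285 199  10  10  72]
ks [217.71698113 178.75471698] [213 176  10  10  53]
bt [261.74074074 211.40740741] [258 208   8   8  54]
bs [240.5 165. ] [238 164   6   3  14]
gt [232.94366197 219.98591549] [229 211   8  19  71]
yt [281.99152542 175.25847458] [274 167  17  18 236]
car [288.43691589 205.10514019] [276 192  27  27 428]
knob plane .09 [ 0.5337 -0.1106  0.09  ] 2v (array([ 0.5337, -0.1119,  0.0865]), np.float64(0.002207554125671837))
cap plane .105 [ 0.5085 -0.0312  0.105 ] 2v (array([ 0.5081, -0.0327,  0.1046]), np.float64(0.0030156110086170993))
stop .042 [0.485  0.0537 0.042 ] lid .079 [ 0.6174 -0.0879  0.079 ]
tray [[0.4143 0.4773 0.024 ]
 [0.5642 0.4637 0.024 ]
 [0.5366 0.2499 0.024 ]
 [0.3873 0.266  0.024 ]] [0.4756 0.3642 0.024 ] [np.float64(0.21305600574252215), np.float64(0.15054137382904112), np.float64(0.21553702218221554), np.float64(0.15011604140509077)]
rail white pts 1692
```

View pics/c1.png

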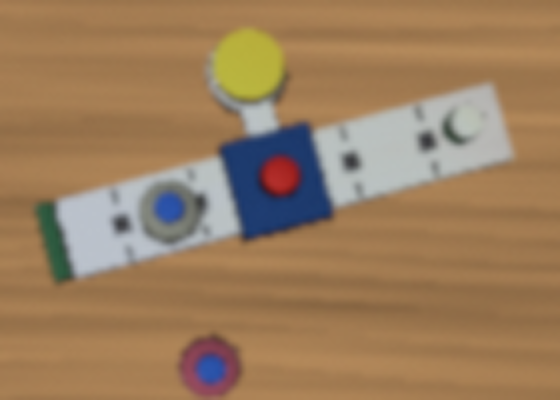

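Positions agree with the task: knob to stop measures 171 mm (173 expected), knob to lid 87 mm (85 expected), cap height 104.6 mm (105 expected), and the tray 150 × 214 mm. Next I work out the approach rows, with the gripper closing across the rail.

```bash
cat > go.py <<'E'
import sys,numpy as np
from scipy.spatial.transform import Rotation as R
from bench import r
s=r.read_state(); p=np.array(s['ee_pos']); M=R.from_quat(s['eef_rot']).as_matrix()
a=np.degrees(np.arctan2(M[1,1],M[0,1])); x,y,z,t=map(float,sys.argv[1:5])
d=(a-t+90)%180-90   # turn about tool z (down): positive is clockwise seen from above
print('t',s['time'],'pos',p.round(4),'yaw of tool y',round(a,2),'row',((np.array([x,y,z])-p)@M*1000).round(1),'turn',round(d,1),'w',round(s['width'],4),'g',round(s['grip_force'],1))
E
python3 go.py .5083 -.0322 .15 16.3
```

```text
t 0.2 pos [ 0.2518 -0.5718  0.2221] yaw of tool y -66.23 row [ 452.2 -390.4   72.4] turn -82.5 w 0.0872 g 0.0
```

```bash
python3 -m crank '[[[452,-390,72,-82.5,1],[452,-390,72,-82.5,1],[452,-390,72,-82.5,1],[452,-390,72,-82.5,1],[452,-390,72,-82.5,1],[452,-390,72,-82.5,1],[452,-390,72,-82.5,1],[452,-390,72,-82.5,1],[452,-390,72,-82.5,1],[452,-390,72,-82.5,1],[452,-390,72,-82.5,1],[452,-390,72,-82.5,1],[452,-390,72,-82.5,1],[452,-390,72,-82.5,1],[452,-390,72,-82.5,1],[452,-390,72,-82.5,1],[452,-390,72,-82.5,1],[452,-390,72,-82.5,1]]]' 20; python3 go.py .5083 -.0322 .039 16.3
```

```text
time: 2.0
ee_pos: [0.5083, -0.0338, 0.1507]
eef_rot: [0.601, 0.8, -0.0, 0.0]
ft_force: [-0.3, -0.0, 0.3]
width: 0.0869
grip_force: 0.0
t 2.0 pos [ 0.5083 -0.0338  0.1507] yaw of tool y 16.19 row [  1.6   0.4 111.7] turn -0.1 w 0.0869 g 0.0
```

```bash
python3 -m crank '[[[0,0,30,0,1],[0,0,60,0,1],[0,0,85,0,1],[0,0,100,0,1],[0,0,108,0,1],[0,0,112,0,1],[0,0,112,0,1],[0,0,112,0,1],[0,0,112,0,-1],[0,0,112,0,-1],[0,0,112,0,-1],[0,0,112,0,-1],[0,0,112,0,-1],[0,0,112,0,-1],[0,0,112,0,-1],[0,0,112,0,-1],[0,0,112,0,-1],[0,0,112,0,-1]]]' 20; python3 go.py .5083 -.0322 .15 16.3
```

```text
time: 3.8
ee_pos: [0.5085, -0.0329, 0.0386]
eef_rot: [0.6, 0.8, 0.0, 0.0]
ft_force: [1.0, -0.8, -0.3]
width: 0.0435
grip_force: 20.0
t 3.8 pos [ 0.5085 -0.0329  0.0386] yaw of tool y 16.27 row [   0.7   -0.  -111.4] turn -0.0 w 0.0435 g 20.0
```

```bash
python3 -m crank '[[[0,0,-10,0,-1],[0,0,-30,0,-1],[0,0,-60,0,-1],[0,0,-90,0,-1],[0,0,-110,0,-1],[0,0,-110,0,-1],[0,0,-110,0,-1]]]' 20; python3 go.py .470 .319 .15 -7.3
```

```text
time: 4.5
ee_pos: [0.5082, -0.0331, 0.1485]
eef_rot: [0.6, 0.8, -0.0, 0.0]
ft_force: [0.8, 1.1, -1.3]
width: 0.0434
grip_force: 20.0
t 4.5 pos [ 0.5082 -0.0331  0.1485] yaw of tool y 16.26 row [348.7  61.9  -1.7] turn 23.6 w 0.0434 g 20.0
```

```bash
python3 -m crank '[[[15,3,0,1,-1],[45,8,0,3,-1],[80,14,0,6,-1],[115,20,0,9,-1],[150,27,0,12,-1],[185,33,0,15,-1],[220,39,0,18,-1],[255,45,0,20,-1],[290,51,0,22,-1],[320,57,0,23,-1],[340,60,0,23.6,-1],[349,62,0,23.6,-1],[349,62,0,23.6,-1],[349,62,0,23.6,-1]]]' 20; python3 - <<'E'
from bench import r
from h import *
t=r.camera('top');s=r.camera('scene')
im=np.hstack([cv2.resize(t['image'][170:270,80:180],(400,400)),cv2.resize(s['image'][100:200,280:380],(400,400))]);cv2.imwrite('pics/c2.png',im[:,:,::-1])
E
python3 go.py .470 .319 .023 -7.3
```

```text
time: 5.9
ee_pos: [0.4704, 0.3181, 0.1478]
eef_rot: [0.751, 0.66, -0.001, 0.0]
ft_force: [0.2, -0.7, -2.3]
width: 0.0433
grip_force: 20.0
t 6.0 pos [0.4707 0.3179 0.1482] yaw of tool y -7.44 row [  1.2  -0.9 125.2] turn -0.1 w 0.0434 g 20.0
```

View pics/c2.png

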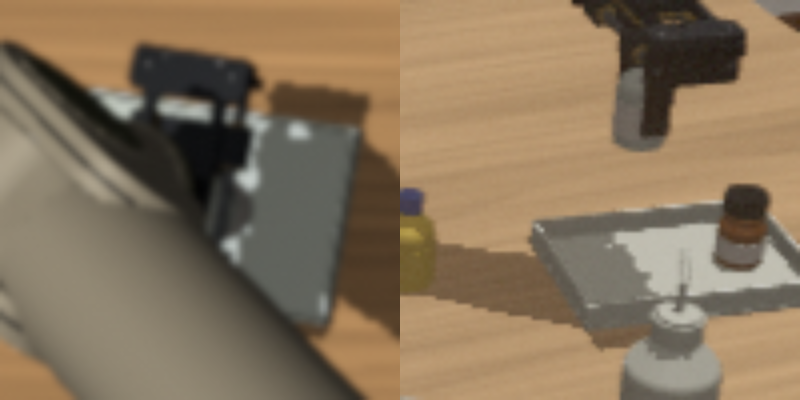

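The left panel shows the arm over the tray. The right panel shows the bottle held upright at about (640,110), above the free half of the tray and clear of the jar. I lower it in steps.

```bash
python3 -m crank '[[[0,0,25,0,-1],[0,0,55,0,-1],[0,0,85,0,-1],[0,0,105,0,-1],[0,0,115,0,-1],[0,0,120,0,-1],[0,0,122,0,-1],[0,0,124,0,-1],[0,0,124,0,-1],[0,0,125,0,-1],[0,0,125,0,-1]]]' 20; python3 go.py .470 .319 .0226 -7.3
```

```text
time: 7.1
ee_pos: [0.4703, 0.3195, 0.0238]
eef_rot: [0.751, 0.66, 0.0, 0.0]
ft_force: [-0.1, -0.4, -2.5]
width: 0.0432
grip_force: 20.0
t 7.1 pos [0.4703 0.3195 0.0238] yaw of tool y -7.33 row [-0.6 -0.3  1.2] turn -0.0 w 0.0432 g 20.0
```

Not in contact yet (fz -2.5 is the bottle's weight), so I lower 1.5 mm more, open partway, then fully.

```bash
python3 -m crank '[[[0,0,1,0,-1],[0,0,1.5,0,-1],[0,0,1.5,0,-1],[0,0,1.5,0,-1]]]' 20;  python3 go.py .470 .319 .0226 -7.3
```

```text
time: 7.5
ee_pos: [0.4704, 0.3196, 0.0226]
eef_rot: [0.751, 0.66, 0.0, 0.0]
ft_force: [-1.0, -1.7, 5.0]
width: 0.0433
grip_force: 20.0
t 7.5 pos [0.4704 0.3196 0.0226] yaw of tool y -7.33 row [-0.6 -0.3 -0. ] turn -0.0 w 0.0433 g 20.0
```

Contact confirmed: fz is +5 N at the expected height. I release and rise straight up.

```bash
python3 -m crank '[[[0,0,0,0,-0.2],[0,0,0,0,0.2],[0,0,0,0,0.5],[0,0,0,0,0.7],[0,0,0,0,0.7],[0,0,0,0,0.7],[0,0,-10,0,0.7],[0,0,-40,0,0.7],[0,0,-80,0,0.7],[0,0,-115,0,0.7],[0,0,-140,0,0.7],[0,0,-140,0,0.7],[0,0,-140,0,0.7]]]' 20; python3 go.py .5337 -.111 .13 16.3
```

```text
time: 8.8
ee_pos: [0.4703, 0.3195, 0.1627]
eef_rot: [0.751, 0.66, 0.001, 0.0]
ft_force: [0.7, -0.3, -1.2]
width: 0.0743
grip_force: 0.0
t 8.8 pos [0.4703 0.3195 0.1627] yaw of tool y -7.33 row [-418.9  117.8   32.7] turn -23.6 w 0.0743 g 0.0
```

```bash
python3 -m crank '[[[-40,11,0,-3,0.38],[-80,22,0,-6,0.38],[-120,34,0,-9,0.38],[-160,45,0,-12,0.38],[-200,56,0,-15,0.38],[-240,67,0,-18,0.38],[-280,79,0,-20,0.38],[-320,90,0,-22,0.38],[-360,101,0,-23.6,0.38],[-400,112,0,-23.6,0.38],[-419,118,10,-23.6,0.38],[-419,118,20,-23.6,0.38],[-419,118,20,-23.6,0.38],[-419,118,20,-23.6,0.38]]]' 20; python3 go.py .5337 -.111 .058 16.3; python3 - <<'E'
from bench import r
from h import *
t=r.camera('top');s=r.camera('scene')
im=np.hstack([cv2.resize(t['image'][170:270,80:180],(400,400)),cv2.resize(s['image'][110:230,190:310],(400,400))]);cv2.imwrite('pics/c3.png',im[:,:,::-1])
ks=blob(s,0,8,(208,172,228,196),120);print(ks)
E
```

```text
time: 10.2
ee_pos: [0.5334, -0.1092, 0.1415]
eef_rot: [0.599, 0.801, 0.0, -0.001]
ft_force: [0.3, 0.5, -0.1]
width: 0.0603
grip_force: 0.0
t 10.2 pos [ 0.5334 -0.1092  0.1415] yaw of tool y 16.41 row [-2.  -0.1 83.5] turn 0.1 w 0.0603 g 0.0
(array([217.56, 179.06]), array([213, 176,   9,  11,  50], dtype=int32))
```

View pics/c3.png

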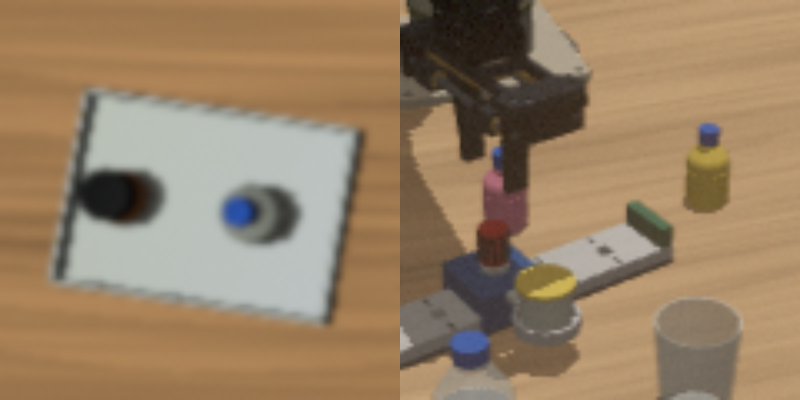

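The left panel shows the white bottle standing upright in the tray (cap at (238,212)), clear of the jar. The right panel shows the gripper above the red knob at (493,245), with the rail free. I descend and grasp.

```bash
python3 -m crank '[[[-2,0,25,0,0.38],[-2,0,50,0,0.38],[-2,0,70,0,0.38],[-2,0,80,0,0.38],[-2,0,84,0,0.38],[-2,0,84,0,0.38],[-2,0,84,0,0.38]]]' 35; python3 -m crank '[[[0,0,0,0,0],[0,0,0,0,-0.2],[0,0,0,0,-0.5],[0,0,0,0,-1],[0,0,0,0,-1],[0,0,0,0,-1],[0,0,0,0,-1]]]' 35; python3 go.py .5337 -.111 .058 16.3
```

```text
time: 11.0
ee_pos: [0.535, -0.113, 0.0591]
eef_rot: [0.6, 0.8, 0.0, 0.001]
ft_force: [0.4, -0.5, -0.1]
width: 0.0597
grip_force: 0.0
time: 11.7
ee_pos: [0.5355, -0.1128, 0.0583]
eef_rot: [0.6, 0.8, 0.001, 0.001]
ft_force: [5.2, 1.2, -3.9]
width: 0.0272
grip_force: 35.0
t 11.7 pos [ 0.5355 -0.1128  0.0583] yaw of tool y 16.29 row [ 2.2 -1.2  0.3] turn -0.0 w 0.0272 g 35.0
```

Gripped at 27 mm width. Pull up 14 mm.

```bash
python3 -m crank '[[[0,0,-3,0,-1],[0,0,-6,0,-1],[0,0,-9,0,-1],[0,0,-12,0,-1],[0,0,-14,0,-1],[0,0,-14,0,-1],[0,0,-14,0,-1]]]' 35; python3 go.py .5355 -.1128 .0723 16.3; python3 - <<'E'
from bench import r
from h import *
s=r.camera('scene')
print(blob(s,0,8,(205,165,235,200),120)); cv2.imwrite('pics/c4.png',cv2.resize(s['image'][150:230,180:280],(750,600))[:,:,::-1])
E
```

```text
time: 12.4
ee_pos: [0.5354, -0.1127, 0.072]
eef_rot: [0.6, 0.8, 0.001, 0.001]
ft_force: [6.8, -0.1, -7.5]
width: 0.0274
grip_force: 35.0
t 12.4 pos [ 0.5354 -0.1127  0.072 ] yaw of tool y 16.29 row [-0.1  0.1 -0.3] turn -0.0 w 0.0274 g 35.0
(array([215.        , 175.22222222]), array([213, 172,   5,   8,  27], dtype=int32))
```

View pics/c4.png

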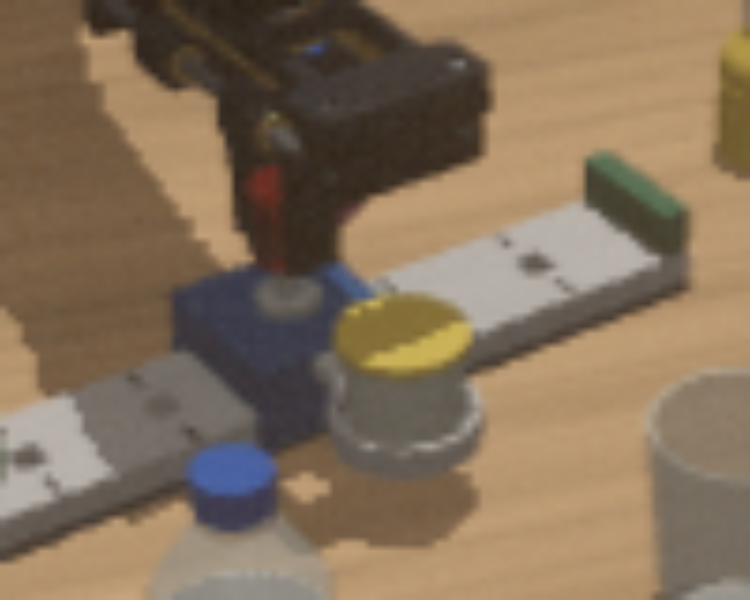

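The knob is raised: the spring adds about 7 N, and a gap shows under the knob at (285,290). Tool x points along rail +y, so I slide 60 mm.

```bash
python3 -m crank '[[[3,0,0,0,-1],[9,0,0,0,-1],[16,0,0,0,-1],[23,0,0,0,-1],[30,0,0,0,-1],[37,0,0,0,-1],[44,0,0,0,-1],[51,0,0,0,-1],[56,0,0,0,-1],[59,0,0,0,-1],[60,0,0,0,-1],[60,0,0,0,-1],[60,0,0,0,-1],[60,0,0,0,-1]]]' 35; python3 go.py .5186 -.0552 .072 16.3; python3 - <<'E'
from bench import r
from h import *
t=r.camera('top');y=blob(t,22,32,(245,165,296,195),150);print(y,plane(t,y[0],.079))
E
```

```text
time: 13.85
ee_pos: [0.5182, -0.0551, 0.0719]
eef_rot: [0.6, 0.8, 0.001, 0.0]
ft_force: [6.3, 1.9, -7.3]
width: 0.0274
grip_force: 35.0
t 13.85 pos [ 0.5182 -0.0551  0.0719] yaw of tool y 16.29 row [-0.2  0.3 -0.1] turn -0.0 w 0.0274 g 35.0Traceback (most recent call last):
  File "<stdin>", line 3, in <module>
  File "h.py", line 17, in blob
    n,l,st,ce=cv2.connectedComponentsWithStats(k); i=1+np.argmax(st[1:,4]); return ce[i],st[i]
                                                       ~~~~~~~~~^^^^^^^^^^
    return _wrapfunc(a, 'argmax', axis=axis, out=out, **kwds)
    return bound(*args, **kwds)
ValueError: attempt to get argmax of an empty sequence
```

The TCP moved 60.1 mm. I lower past the 11 mm rest level first and check the force.

```bash
python3 -m crank '[[[0,0,2,0,-1],[0,0,4,0,-1],[0,0,6,0,-1],[0,0,6,0,-1]]]' 35; python3 go.py .5186 -.0552 .072 16.3
```

```text
time: 14.3
ee_pos: [0.5182, -0.0551, 0.0658]
eef_rot: [0.6, 0.8, 0.001, 0.0]
ft_force: [5.5, 1.3, -5.9]
width: 0.0269
grip_force: 35.0
t 14.3 pos [ 0.5182 -0.0551  0.0658] yaw of tool y 16.28 row [-0.2  0.3 -6.2] turn -0.0 w 0.0269 g 35.0
```

Plunger is at about 8 mm and the spring is still pulling down, so the pin has entered the hole. I lower the rest.

```bash
python3 -m crank '[[[0,0,2,0,-1],[0,0,4,0,-1],[0,0,6,0,-1],[0,0,7.5,0,-1],[0,0,8.5,0,-1],[0,0,8.5,0,-1],[0,0,8.5,0,-1]]]' 35; python3 go.py .5186 -.0552 .0583 16.3; python3 - <<'E'
from bench import r
from h import *
s=r.camera('scene'); t=r.camera('top')
im=np.hstack([cv2.resize(s['image'][130:230,190:290],(400,400)),cv2.resize(t['image'][170:270,80:180],(400,400))]);cv2.imwrite('pics/c5.png',im[:,:,::-1])
E
```

```text
time: 15.0
ee_pos: [0.5183, -0.0551, 0.0582]
eef_rot: [0.6, 0.8, 0.001, 0.001]
ft_force: [2.2, 2.8, 4.2]
width: 0.0268
grip_force: 35.0
t 15.0 pos [ 0.5183 -0.0551  0.0582] yaw of tool y 16.29 row [-0.2  0.2 -0.1] turn -0.0 w 0.0268 g 35.0
```

View pics/c5.png

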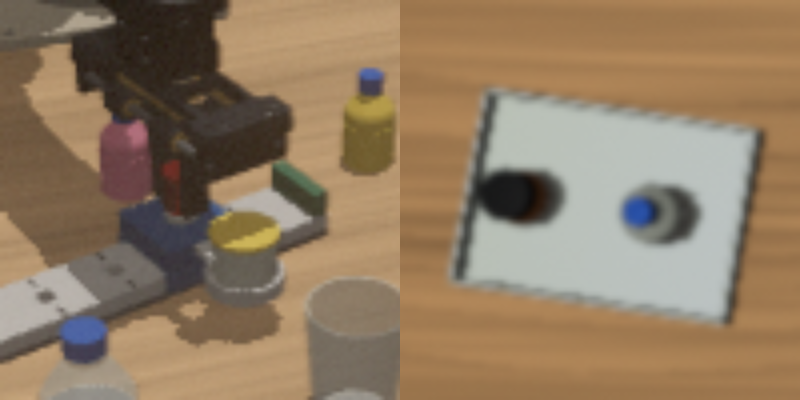

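The carriage now sits one hole nearer the green stop, with the knob down and still held. The push-back changed from -6 to +4 N at exactly the starting height, so the pin is seated. The bottle stands in the tray with its cap at (638,212). I settle briefly and hand in.

```bash
python3 -m crank '[[[0,0,0,0,-1],[0,0,0,0,-1],[0,0,0,0,-1],[0,0,0,0,-1]]]' 35 && python3 -c "
from bench import r
print(r.close_job())"
```

```text
time: 15.5
ee_pos: [0.5183, -0.0551, 0.0582]
eef_rot: [0.6, 0.8, 0.001, 0.001]
ft_force: [2.9, 2.7, 5.2]
width: 0.0271
grip_force: 35.0
the job is handed in; nothing more can be done
None
```

The job is handed in (the hand-in call returned no verdict): the white bottle stands upright in the tray, the carriage is one hole (60 mm) along, and by height and force readings the pin is fully home with the gripper still holding the red knob at 35 N, at 15.5 s of the 51 s allowed.

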